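Shift the oil filler's selector lever through its gate to the blue slot

ROBOT

A 6-joint arm with a two-finger parallel gripper is mounted at the origin on the work surface. World frame = base frame: x ahead of the robot, y to its left, z up, the work surface at z = 0. Lengths are in mm, angles in rad, forces in N, time in s.
With the tool pointing down it reaches from about 325 to 875 mm from the base axis. Payload 4.4 kg.
Tool frame: the origin (TCP) lies on the centre line of the jaws, within the pads' length; the fingertips stand ahead of it and the grasp point (between the pads) lies 6 mm ahead of it (ctrl.tcp_to_tips is the z of the fingertips in the tool frame, in mm); z points along the fingers, y is the direction in which the jaws open and shut (so a half turn about z gives the same grasp; the last joint's range is limited). The gripper opens to 85 mm and grips with 20 to 120 N. Pads are 22 mm wide; open, the fingers measure 114 mm over their backs; the gripper's body (76 mm by 85 mm) begins 54 mm behind the grasp point. The pads swing forward as they close: fully open they stand 13 mm farther back than shut.
Start: joints at [-1.331, 0.207, 1.542, -0, 1.393, -0.15], TCP at [218.49, -531.874, 256.282] pointing down, gripper open.
Joint ranges: [-2.73, 2.73], [-0.86, 2.22], [0.23, 2.46], [-1.11, 4.25], [0.08, 2.63], [-2.82, 2.82]. Speed limits (rad/s): [2.79, 2.79, 3.14, 3.14, 3.14, 3.14].

INTERFACE

Orientations are given as a 3x3 rotation matrix whose columns are the frame's x, y, z axes.
In Python, from plant import ctrl, sensors, optics gives the robot as it stands. Calls block until the motion is done:
- ctrl.move_ptp(position, orientation): joint-space move of the TCP to a pose.
- ctrl.move_l(position, rot=None, vel=150, threshold=None): straight line of the TCP; rot=None keeps the orientation; vel is the mean speed in mm/s. With threshold (N) it stops when the force on the tool has changed by that much, and returns True; else False.
- ctrl.set_joints(angles): joint-space move.
- ctrl.gripper_to(opening, force=None): finger opening in mm; force is the grip in N (None keeps the last); returns when the fingers have stopped.
- ctrl.hold(seconds).
- ctrl.solve_ik(position, orientation): joint angles nearest the present ones, or None.
- sensors.read_state(): the state.
- optics.grab_frame(name): name is "side" or "top"; returns (picture, depth): 400x640x3 uint8, red, green, blue; 400x640 float32, mm along the optical axis (not along the pixel's ray), 0 where there is no reading.
- optics.camera_params(name): a dict with "mtx" (3x3 intrinsics, pixels), "R" (3x3) and "t" (3): a world point X has camera coordinates R X + t. Camera axes: x right, y down, z forward; pixel columns grow to the right and rows downward; lengths in mm; the calibration is good to about 2 mm. A picture is of the moment at which its call begins. camera_params takes no time and is no camera call.
A pose or a line that the arm cannot do raises ctrl.MotionError and nothing moves.
- ctrl.finish_job(): hands the job in, once; it reports no verdict.
The state is a dict: "t": time; "q": joint angles; "qvel": joint speeds; "tau": joint torques, N m; "eef_pos": TCP position; "eef_rot": TCP orientation; "force": force on the tool from outside, world axes, zero at the start; "wrist_torque": the same for the moment, N m; "grip_width": finger opening in mm.
Only numpy, scipy, OpenCV 4.12 (cv2) and the standard library are available. Lean on these libraries where they do the work, as an engineer would, in place of code of your own. Each camera call takes 0.05 s, during which the arm holds its last target. There are 200 camera calls.

TASK

On top of the stainless filler unit, push the black-knobbed selector lever out of its parked slot, through the gate and all the way to the end of the slot marked with the two blue bars, without putting it into any other colour's slot. Push the knob with the fingers only, never pinch it, then move the hand clear; leave the bottles, jar, stoppers and other things around it where they stand.

Things in the scene. Friction and masses are not known exactly. Their poses are not given: they have to be found in the camera images.
- selector: Stainless filler unit, fixed: box 240 (x) by 360 (y) by 142 mm tall. Origin: centre of its underside on the table, z up; at yaw 0 x points away from the robot, y to its left; yaw within 0.4 rad. Handles on its ends reach y = +-200 mm, 90 mm up. On its deck, centred, lies the white gate plate, 120 by 130 by 8 mm (top 150 mm above the table). Lever pivot: 6 mm above the origin.
- gate (a point): Centre of the gate plate's top, axes as the unit's. Slots are 15 mm wide. A cross slot through the centre runs along y. Off it, at y = +32 and -32 mm, slots run along x both ways (four colour-marked slots); at y = 0 one runs to -x only: the unmarked parked slot, where the lever starts. The plate stops the lever elsewhere; fully in, the rod stands 29.5 mm from the cross slot's middle.
- knob (a point): Centre of the lever's black knob, a 36 mm cube with rounded edges, faces along the unit's x and y. The lever, a 10 mm rod, tilts about the pivot; the knob is 200 mm along it (206 mm above the table if upright) and moves 1.43 times as far as the rod in the plate: about 42 mm in x, 46 mm in y at slot ends, sinking up to 9 mm. It stays where left; pushing it takes about 2 to 3 N.
- stem (a point): Point on the lever's rod 140 mm from the pivot, at the gate plate's height (146 mm above the table when upright, up to 7 mm lower tilted): it shows where in the slots the lever stands.
- mark_blue: Mark of the slot to reach: two blue bars, each 28 (along the slot, x) by 9 by 2 mm, lying on the plate either side of a slot's end, 13 mm off the slot's middle line. Origin midway between them at the plate's top: where the rod stands at the end of that slot. Axes as the unit's. Which of the four slots has which colour varies.
- mark_yellow: The same pair of bars in yellow, at another corner slot: not to be entered.
- mark_red: The same pair of bars in red, at another corner slot: not to be entered.
- mark_green: The same pair of bars in green, at another corner slot: not to be entered.
- shift (a joint): Lever tilt along the unit's x, rad: 0 upright, positive towards the unit's +x; about +-0.21 at the slot ends.
- cross (a joint): Lever tilt along the unit's y, rad: 0 in the middle, positive towards the unit's +y; about +-0.22 in the side slots.
- stopper_a: Loose cork bottle stopper, 32 mm wide, 36 mm tall, standing on the unit's deck beyond the plate on the +y side. Origin at the centre of its foot. To be left alone.
- stopper_b: A second such stopper on the +y side of the deck. To be left alone.
- sample_jar: Loose amber jar with steel lid, 44 mm wide, 55 mm tall, on the deck on the -y side. Origin at the centre of its foot. To be left alone.
- bottle_a: Loose amber oil bottle, 64 mm wide, 230 mm tall, on the table to the robot's left of the unit. Origin at its foot. To be left alone.
- bottle_b: Loose green oil bottle, 64 mm wide, 230 mm tall, on the table to the left. Origin at its foot. To be left alone.
- spacer: Loose white plastic spacer board, 140 by 50 by 18 mm, on the table to the right. Origin at the centre of its underside. To be left alone.
- beaker: Loose white plastic cup, 70 mm wide, 80 mm tall, on the table to the right. Origin at its foot. To be left alone.

How it is judged (in metres and radians):
On the way, in this order (a step that is already met when the one before it is completed fails the run):
1. the lever is out of its parked slot, in the crosswise slot (x of stem in the frame of selector above -0.01 m).
2. the lever has crossed to one side ((y of stem in the frame of selector above 0.022 m or y of stem in the frame of selector below -0.022 m)).
At the end, for the whole second after the job is handed in: The lever's rod is at rest in the gate within 8 mm of the end point of the blue slot, and no bystander has moved 25 mm or more from its start (horizontal distance between stem and mark_blue below 0.008 m and linear speed of shift below 0.01 m/s and distance of each of stopper_a, stopper_b, sample_jar, bottle_a, bottle_b, spacer, beaker from where it was at the start of the episode below 0.025 m); the robot touches nothing.
It fails at once if the lever was pushed with the arm or the gripper's body instead of the fingers (contact force between the arm and shift above 1 N).
It fails at once if the lever was put into another colour's slot (within 14 mm of its end) (horizontal distance between stem and mark_yellow below 0.014 m or horizontal distance between stem and mark_red below 0.014 m or horizontal distance between stem and mark_green below 0.014 m).
It fails at once if the knob was pinched (two opposite faces pressed by the fingers at once) ((contact force between the fingers and shift_c1 above 0.5 N and contact force between the fingers and shift_c2 above 0.5 N) or (contact force between the fingers and shift_c3 above 0.5 N and contact force between the fingers and shift_c4 above 0.5 N)).
It fails at once if a bystander was moved, lifted or knocked over (25 mm or more, or tilted over 0.5 rad) (distance of any of stopper_a, stopper_b, sample_jar, bottle_a, bottle_b, spacer, beaker from where it was at the start of the episode above 0.025 m or angle between any of stopper_a, stopper_b, sample_jar, bottle_a, bottle_b, spacer, beaker's own z axis and vertical above 0.5 rad).
It also fails if it takes over 48 s, if anything falls off the work surface, if the arm or the gripper's body presses on something with over 40 N, if the wrist force passes 120 N, or if a joint passes its speed limit or range.

## Working session

There is one attempt and no reset: what is moved stays moved. The work goes in short steps, each a Python script; the robot and the scene stay as the last script left them, time stands still between calls to the robot, and variables do not carry over. Pictures are saved under pics/ and viewed, about 8 in all and at most 12, crops included, and the job is handed in when it is done.

```bash
ls; mkdir -p pics
python3 - <<'E'
from plant import ctrl,sensors,optics
import cv2,numpy as np
for n in("top","side"):
    p,d=optics.grab_frame(n); np.savez(f"pics/{n}0.npz",p=p,d=d)
    cv2.imwrite(f"pics/{n}0.png",p[:,:,::-1])
    c=optics.camera_params(n);print(n,c, -c["R"].T@c["t"])
s=sensors.read_state();print(s["t"],s["eef_rot"],ctrl.tcp_to_tips)
E
```

```text
pics
top {'mtx': array([[366.36264239,   0.        , 319.79394915],
       [  0.        , 366.36264239, 198.46395078],
       [  0.        ,   0.        ,   1.        ]]), 'R': array([[-0.05799033, -0.9983042 , -0.00508358],
       [-0.97816136,  0.05783685, -0.19963782],
       [ 0.1995933 , -0.0066045 , -0.97985657]]), 't': array([  40.4165655,  542.6558313, 1168.2279589])} [ 299.97826417   16.6780883  1253.23593005]
side {'mtx': array([[483.15551724,   0.        , 327.57572835],
       [  0.        , 483.15551724, 206.03466886],
       [  0.        ,   0.        ,   1.        ]]), 'R': array([[-0.72368266,  0.69008456, -0.00816804],
       [ 0.49209565,  0.50768392, -0.70717671],
       [-0.48386495, -0.51579098, -0.70698966]]), 't': array([ 358.10259891, -172.55695915, 1490.30874352])} [1065.17532882  609.17113023  934.52960332]
0.1 [[ 9.24977501e-01  3.80021530e-01 -5.09820319e-04]
 [ 3.80021720e-01 -9.24975102e-01  2.13389660e-03]
 [ 3.39355550e-04 -2.16754914e-03 -9.99997593e-01]] 25.0
```

View pics/top0.png

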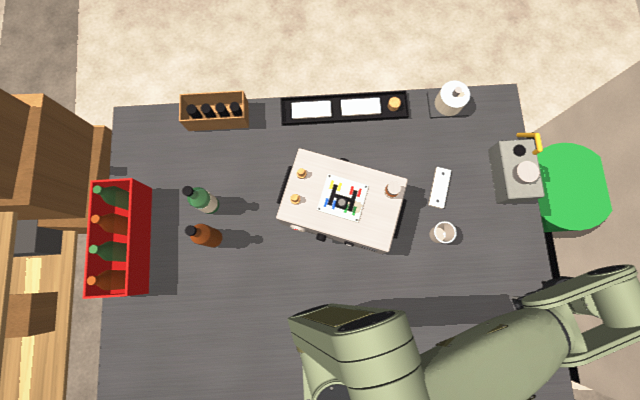

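View pics/side0.png

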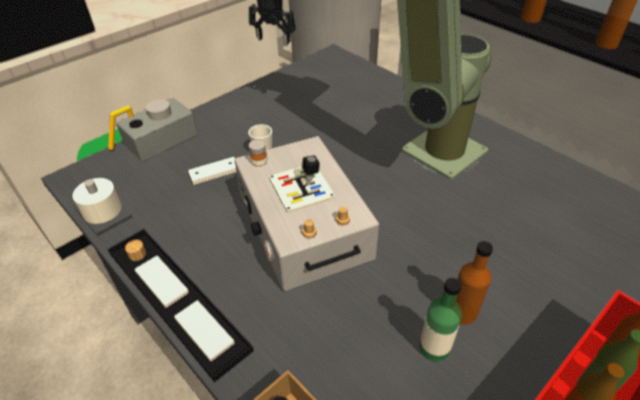

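The top view shows the unit around (342,200), yellow marks at about (335,185), red (355,191), blue (330,203) and green (350,210). In the side view the knob is at (311,164). I'll measure the marks by colour next.

```bash
cat > h.py <<'E'
import cv2,numpy as np
from plant import ctrl,sensors,optics
def ray(n,uv,z):
    c=optics.camera_params(n);o=-c["R"].T@c["t"]
    d=c["R"].T@np.linalg.inv(c["mtx"])@np.array([*uv,1.]);return o+d*(z-o[2])/d[2]
ROI={"top":(312,170,372,225),"side":(262,150,345,215)}
HUE={"red":(0,6),"yellow":(20,35),"green":(45,80),"blue":(98,125)}
def marks(n,p):
    x0,y0,x1,y1=ROI[n];h=cv2.cvtColor(p,cv2.COLOR_RGB2HSV)[y0:y1,x0:x1];out={}
    for k,(a,b) in HUE.items():
        m=cv2.inRange(h,(a,110,50),(b,255,255))
        if k=="red":m|=cv2.inRange(h,(172,110,50),(180,255,255))
        N,_,st,ce=cv2.connectedComponentsWithStats(m)
        out[k]=[(int(st[i,4]),*ray(n,ce[i]+[x0,y0],152).round(1)[:2]) for i in range(1,N) if st[i,4]>4]
    return out
def dark(n,p,z,roi):
    x0,y0,x1,y1=roi;m=(p[y0:y1,x0:x1].max(2)<55).astype(np.uint8)
    N,_,st,ce=cv2.connectedComponentsWithStats(m);i=1+np.argmax(st[1:,4])
    return st[i],ce[i]+[x0,y0],ray(n,ce[i]+[x0,y0],z).round(1)
E
python3 - <<'E'
from h import *
for n in("top","side"):
    f=np.load(f"pics/{n}0.npz");p,d=f["p"],f["d"]
    for k,v in marks(n,p).items():print(n,k,v)
    print(dark(n,p,199,(300,150,325,180) if n=="side" else (334,192,352,212)))
    # deck top mask from depth: world height
    c=optics.camera_params(n);v,u=np.mgrid[:400,:640]
    X=(np.stack([(u-c["mtx"][0,2])/c["mtx"][0,0]*d,(v-c["mtx"][1,2])/c["mtx"][1,1]*d,d],-1)-c["t"])@c["R"]
    m=((X[...,2]>134)&(X[...,2]<160)&(X[...,0]>350)&(X[...,0]<800)&(abs(X[...,1])<250)&(d>0)).astype(np.uint8)
    m=cv2.morphologyEx(m,cv2.MORPH_OPEN,np.ones((5,5)))
    cs=max(cv2.findContours(m,0,2)[0],key=cv2.contourArea)
    P=np.array([ray(n,q[0],142)[:2] for q in cs],np.float32);print("deck",cv2.minAreaRect(P))
    k=(X[...,2]>175)&(X[...,2]<235)&(np.hypot(X[...,0]-540,X[...,1]+30)<120)
    print("knob",k.sum(),X[k].mean(0),X[k].min(0),X[k].max(0))
a=cv2.imread("pics/side0.png")[140:225,225:360];b=cv2.imread("pics/top0.png")[145:250,275:410]
r=lambda i:cv2.resize(i,(400,300))
cv2.imwrite("pics/crop0.png",np.vstack([np.hstack([r(a),r(b)])]))
E
```

```text
top red [(22, np.float64(544.5), np.float64(-89.6)), (21, np.float64(535.5), np.float64(-111.8))]
top yellow [(20, np.float64(564.9), np.float64(-28.7)), (23, np.float64(558.5), np.float64(-51.7))]
top green [(14, np.float64(481.5), np.float64(-92.4)), (8, np.float64(485.4), np.float64(-66.2))]
top blue [(21, np.float64(512.4), np.float64(-9.1)), (24, np.float64(503.8), np.float64(-31.7))]
(array([  0,   2,  18,  17, 102], dtype=int32), array([343.7254902 , 201.88235294]), array([500.4, -59.8, 199. ]))
deck ((522.7257080078125, -58.62837219238281), (358.186767578125, 239.1975860595703), 69.93639373779297)
knob 201 [513.8515916  -21.05681363 210.75598327] [477.36360856 -71.26087535 175.52946825] [616.03170854  89.25018507 226.85264141]
side red [(25, np.float64(538.6), np.float64(-110.2)), (33, np.float64(545.1), np.float64(-87.2))]
side yellow [(32, np.float64(560.5), np.float64(-49.7)), (40, np.float64(567.2), np.float64(-27.5))]
side green []
side blue [(17, np.float64(506.1), np.float64(-30.4)), (23, np.float64(514.1), np.float64(-7.4))]
(array([  3,   8,  16,  17, 179], dtype=int32), array([309.86592179, 166.76536313]), array([501.7, -50.6, 199. ]))
deck ((530.2529296875, -53.82664489746094), (360.0495910644531, 237.7969512939453), 69.79414367675781)
knob 349 [512.62154064 -31.18389209 205.48407919] [480.55548057 -67.71642027 175.01260074] [617.41112454  89.25200004 223.86370133]
```

View pics/crop0.png

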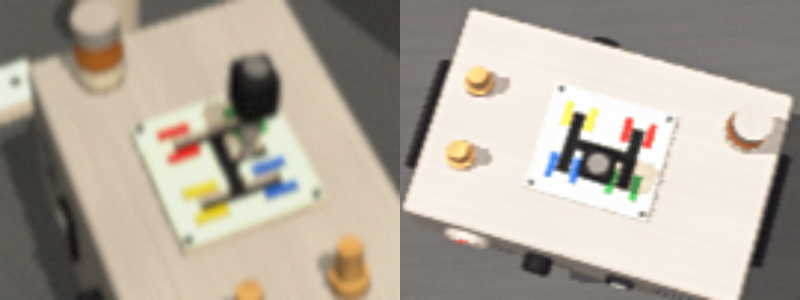

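Blue is the slot at unit (-x, +y). The unit centre is about (525,-59.7) and its yaw about -0.35. The route is to push the knob +x into the cross slot, then +y, then -x. I'll use shut fingers with the tips at about z = 190.

```bash
cat >> h.py <<'E'
YAW=-0.35;C=np.array([525.,-59.7]);cy,sy=np.cos(YAW),np.sin(YAW)
UX=np.array([cy,sy,0]);UY=np.array([-sy,cy,0]);R=np.c_[UX,-UY,[0,0,-1.]]
def W(x,y,z):return np.array([*(C+x*UX[:2]+y*UY[:2]),z])
def U(X):d=np.asarray(X)[:2]-C;return np.array([d@UX[:2],d@UY[:2]]).round(1)
def go(x,y,z=215,vel=120,th=None):
    r=ctrl.move_l(W(x,y,z),vel=vel,threshold=th);s=sensors.read_state()
    print("at",U(s["eef_pos"]),s["eef_pos"][2].round(1),"hit",r,"Fxy",(round(s["force"]@UX,1),round(s["force"]@UY,1)),"t",round(s["t"],1))
def snap(tag):
    out=[]
    for n,(x0,y0,x1,y1) in {"side":(225,100,360,225),"top":(275,125,410,250)}.items():
        p,d=optics.grab_frame(n);np.savez(f"pics/{n}{tag}.npz",p=p,d=d)
        out.append(cv2.resize(p[y0:y1,x0:x1,::-1],(400,370),interpolation=cv2.INTER_CUBIC))
    cv2.imwrite(f"pics/c{tag}.png",np.hstack(out))
E
python3 - <<'E'
from h import *
print("knob top",U(ray("top",(341.8,201.7),218)),"side",U(ray("side",(311.5,164.5),201)))
ctrl.gripper_to(0)
s=sensors.read_state();p=s["eef_pos"]
ctrl.move_l([p[0],p[1],330])
ctrl.move_ptp(W(-100,0,330),R)
go(-100,0); snap(1)
E
```

```text
knob top [-28.   -3.1] side [-30.8  -3.3]
at [-99.3   0. ] 215.8 hit False Fxy (np.float64(-1.4), np.float64(0.4)) t 4.6
```

View pics/c1.png

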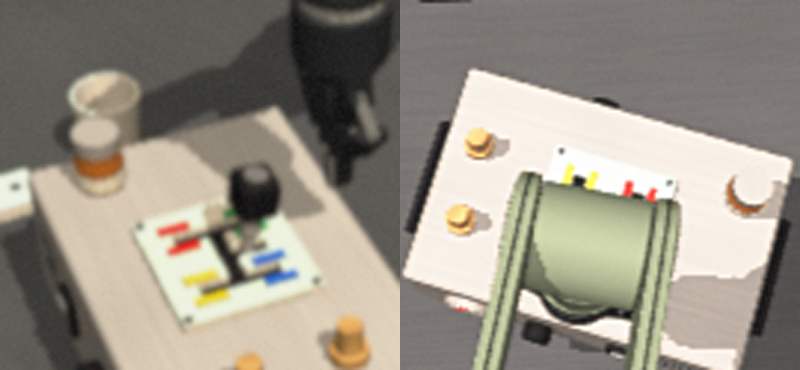

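The side view shows the closed fingertips at (345,170), on the near side of the deck and clear of the knob at (255,190). The top view is blocked by the arm. Pushing +x now.

Run:
```python
from h import *
go(-70,0,vel=60)
for x in (-60,-50,-40,-34,-30):go(x,0,vel=40,th=12)
snap(2)
```

```text
at [-70.1  -0. ] 214.7 hit False Fxy (np.float64(1.0), np.float64(0.1)) t 5.3
at [-59.8  -0. ] 215.0 hit False Fxy (np.float64(-0.4), np.float64(0.1)) t 5.8
at [-49.9   0. ] 215.0 hit False Fxy (np.float64(-0.5), np.float64(-0.0)) t 6.2
at [-39.7  -0. ] 215.0 hit False Fxy (np.float64(-0.7), np.float64(-0.1)) t 6.5
at [-33.8  -0. ] 214.9 hit False Fxy (np.float64(-0.2), np.float64(1.0)) t 6.8
at [-29.8  -0. ] 214.9 hit False Fxy (np.float64(-1.2), np.float64(-0.2)) t 7.1
```

View pics/c2.png

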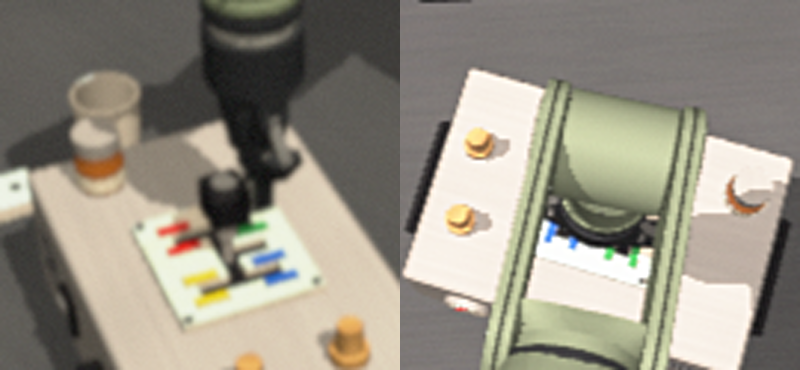

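The knob has moved to crop (225,198) and the rod meets the plate near (230,245), close to the gate middle at about (226,253). I'll push a little further against the stop.

Run:
```python
from h import *
print(U(ray("side",(225+225/2.963,100+198/2.96),206)))
for x in (-27,-24,-21):go(x,0,vel=20,th=6)
p,_=optics.grab_frame("side")
st,ce,X=dark("side",p,206,(285,150,312,178));print(st,ce,U(X))
go(-60,0); p,_=optics.grab_frame("side");cv2.imwrite("pics/c3.png",cv2.resize(p[130:220,235:345,::-1],(660,540),interpolation=cv2.INTER_CUBIC))
```

```text
[-3.   0.2]
at [-26.9  -0. ] 215.0 hit False Fxy (np.float64(-2.0), np.float64(0.1)) t 7.5
at [-25.8   0. ] 214.4 hit True Fxy (np.float64(-1.0), np.float64(-0.6)) t 7.7
at [-25.6  -0. ] 213.4 hit True Fxy (np.float64(-0.2), np.float64(-0.4)) t 8.0
[  6   0  21  28 303] [302.4620462  165.42574257] [-8.2 -3.2]
at [-59.7   0. ] 215.1 hit False Fxy (np.float64(0.1), np.float64(-0.2)) t 8.5
```

View pics/c3.png

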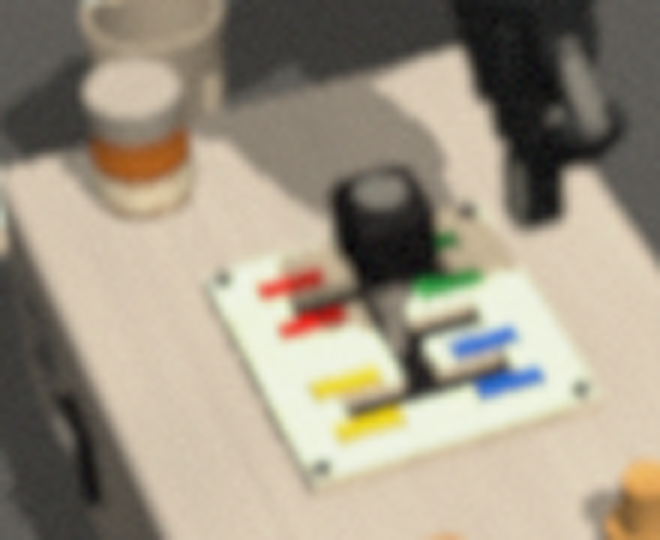

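The rod now stands in the cross slot at about (395,330), stopped against its far wall. Next I go round to the -y side and push +y.

Run:
```python
from h import *
go(-70,0); go(-70,-58); go(1,-58)
for y in (-45,-35,-25,-15,-5,2,6):go(1,y,vel=40,th=8)
p,_=optics.grab_frame("side");cv2.imwrite("pics/c4.png",cv2.resize(p[130:220,235:345,::-1],(660,540),interpolation=cv2.INTER_CUBIC))
```

```text
at [-69.8  -0. ] 215.0 hit False Fxy (np.float64(0.3), np.float64(-0.7)) t 8.8
at [-69.8 -57.9] 215.0 hit False Fxy (np.float64(0.7), np.float64(0.4)) t 9.4
at [  0.4 -57.7] 214.6 hit False Fxy (np.float64(-0.6), np.float64(-0.2)) t 10.1
at [  0.8 -44.7] 215.1 hit False Fxy (np.float64(-0.4), np.float64(-0.7)) t 10.6
at [  1.  -34.8] 215.0 hit False Fxy (np.float64(0.5), np.float64(0.3)) t 11.0
at [  1.1 -24.9] 215.2 hit False Fxy (np.float64(0.8), np.float64(-1.3)) t 11.4
at [  1.  -14.6] 215.0 hit False Fxy (np.float64(0.0), np.float64(-0.3)) t 11.8
at [ 0.9 -4.6] 214.7 hit False Fxy (np.float64(0.5), np.float64(-1.2)) t 12.2
at [0.8 2.3] 214.8 hit False Fxy (np.float64(0.2), np.float64(-0.3)) t 12.5
at [0.9 6.2] 215.0 hit False Fxy (np.float64(0.0), np.float64(-0.8)) t 12.8
```

View pics/c4.png

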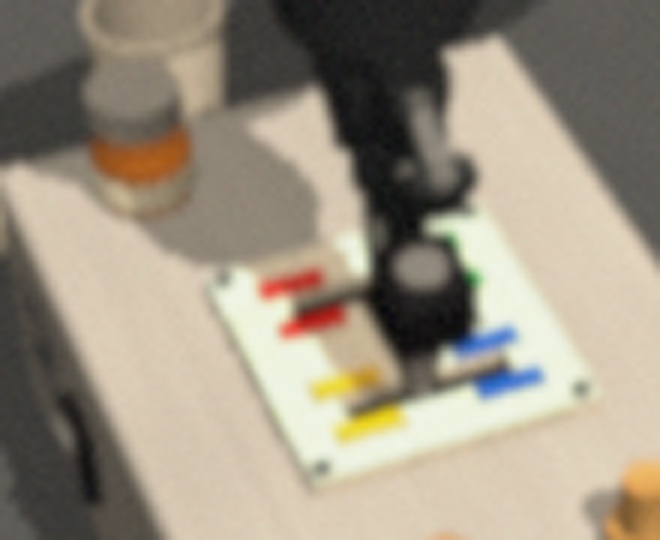

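The knob has moved to (423,290) and the rod is at about (420,375), nearly in line with the yellow/blue slot. I'll continue to the stop, then lift over to the +x side and descend there.

Run:
```python
from h import *
for y in (9,12,15,18,21):
    r=ctrl.move_l(W(1,y,215),vel=20,threshold=6);s=sensors.read_state()
    print(U(s["eef_pos"]),r,(s["force"]@UY).round(1))
    if r:break
go(1,U(s["eef_pos"])[1]-1.5,vel=20)
p,_=optics.grab_frame("side")
go(1,-20); go(1,-20,265); go(70,44,265); go(70,44,213)
q,_=optics.grab_frame("side")
f=lambda p:cv2.resize(p[130:220,235:345,::-1],(400,330),interpolation=cv2.INTER_CUBIC)
cv2.imwrite("pics/c5.png",np.hstack([f(p),f(q)]))
```

```text
[1.  9.1] False -1.4
[ 1.  12.1] False -2.0
[ 1.  14.5] False -4.1
[ 1.  14.6] True -3.3
at [ 1.  13.7] 215.0 hit False Fxy (np.float64(-0.4), np.float64(-0.4)) t 14.2
at [  0.9 -20.1] 214.9 hit False Fxy (np.float64(0.5), np.float64(0.5)) t 14.7
at [  0.8 -19.7] 264.8 hit False Fxy (np.float64(-0.5), np.float64(-0.5)) t 15.2
at [69.6 43.7] 264.6 hit False Fxy (np.float64(-0.2), np.float64(0.2)) t 16.2
at [70.1 43.8] 213.2 hit False Fxy (np.float64(0.1), np.float64(-0.3)) t 16.8
```

View pics/c5.png

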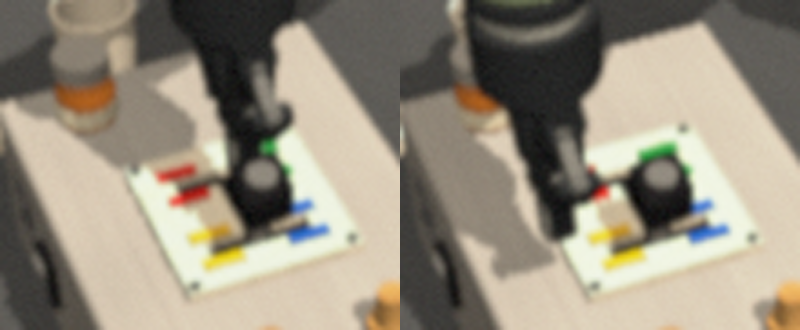

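The finger is on the +x side of the knob with the rod in line with the blue slot. Pushing -x.

Run:
```python
from h import *
for x in (45,32,25,15,5,-3,-8,-11,-13,-15,-17):
    r=ctrl.move_l(W(x,47,213),vel=30,threshold=8);s=sensors.read_state()
    print(U(s["eef_pos"]),r,(s["force"]@UX).round(1),(s["force"]@UY).round(1))
    if r:break
p,_=optics.grab_frame("side");
cv2.imwrite("pics/c6.png",cv2.resize(p[130:220,235:345,::-1],(660,540),interpolation=cv2.INTER_CUBIC))
```

```text
[45.1 47. ] False -0.3 0.2
[31.9 47. ] False 1.2 -0.1
[25.3 47.1] False 1.3 0.2
[14.6 46.9] False 1.3 -0.6
[ 4.5 47. ] False 0.2 0.3
[-3.4 47. ] False 0.8 -0.2
[-8.2 47. ] False 0.9 0.1
[-9.9 47. ] False 4.8 0.1
[-10.4  47. ] False 8.5 -0.2
[-10.9  47. ] False 12.8 0.7
[-11.3  47.1] False 16.4 0.5
```

View pics/c6.png

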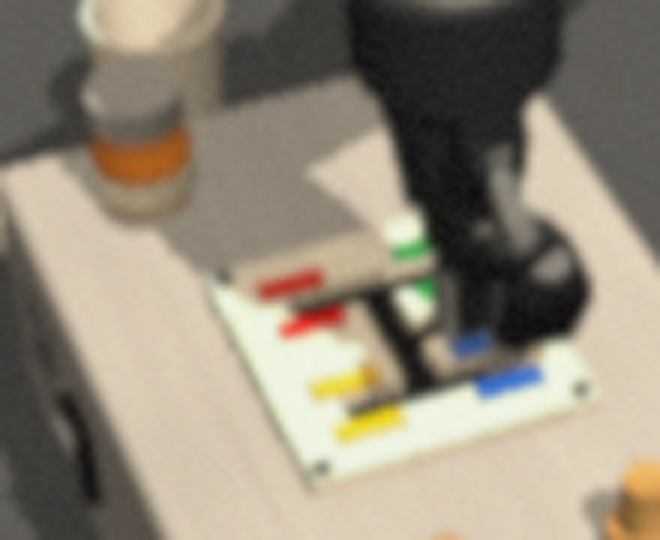

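It is firmly against the end stop: the force ramped from finger x = -9.7, which matches the tilted knob's geometry. Retracting and checking with both cameras.

Run:
```python
from h import *
go(-5,47,213,vel=30); go(40,47,213); go(40,47,330); ctrl.move_ptp([218.5,-531.9,330],R); ctrl.hold(0.3)
snap(7)
for n in("top","side"):
    a=np.load(f"pics/{n}0.npz")["p"].astype(int);b=np.load(f"pics/{n}7.npz")["p"].astype(int)
    m=(abs(a-b).max(2)>50).astype(np.uint8);N,_,st,_=cv2.connectedComponentsWithStats(m);print(n,[list(map(int,s)) for s in st[1:] if s[4]>15])
print(sensors.read_state()["t"])
```

```text
at [-5.8 47. ] 212.6 hit False Fxy (np.float64(0.5), np.float64(0.1)) t 22.1
at [39.4 47. ] 212.6 hit False Fxy (np.float64(-0.7), np.float64(-0.2)) t 22.6
at [39.4 46.9] 328.8 hit False Fxy (np.float64(-0.3), np.float64(-0.1)) t 23.7
top [[317, 196, 33, 16, 299], [352, 201, 10, 12, 48], [532, 264, 108, 94, 3032], [540, 279, 14, 13, 103], [554, 281, 9, 6, 28], [572, 280, 11, 6, 22], [512, 290, 31, 20, 206], [621, 291, 19, 35, 406], [607, 298, 24, 25, 152], [376, 312, 19, 5, 44], [374, 317, 18, 9, 38], [380, 318, 38, 82, 1106], [488, 319, 46, 20, 184], [294, 322, 15, 12, 30], [322, 327, 41, 13, 188], [436, 327, 41, 19, 136], [604, 330, 36, 19, 177], [561, 337, 79, 30, 570], [303, 341, 83, 59, 1295], [419, 349, 14, 7, 23], [526, 356, 114, 44, 753], [421, 377, 9, 23, 102]]
side [[248, 0, 47, 46, 996], [397, 0, 6, 40, 143], [461, 0, 4, 14, 43], [202, 95, 10, 8, 30], [294, 155, 40, 37, 817]]
26.325
```

View pics/c7.png

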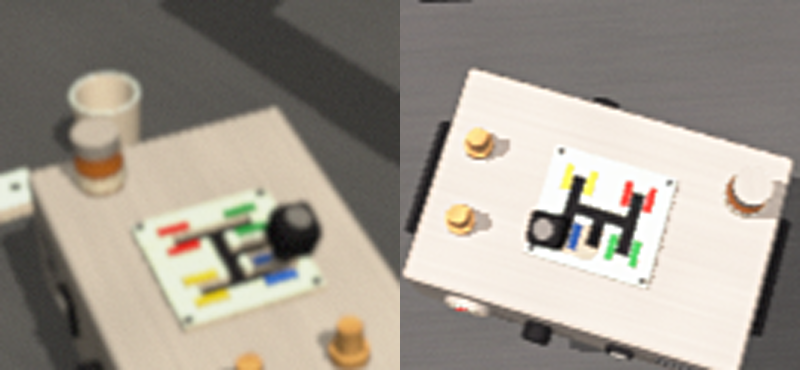

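The lever stands in the blue slot, with the knob at (293,232) in the side crop and (547,229) in the top crop. The bystanders haven't changed in either view. One numeric check, then I hand in.

Run:
```python
from h import *
print(U(ray("side",(225+293/2.963,100+232/2.96),197)),U(ray("top",(275+147/2.963,125+229/2.96),205)))
ctrl.finish_job()
```

```text
[-39.7  49.5] [-41.7  44.4]
the job is handed in; nothing more can be done
```

The lever is at the end of the slot with the two blue bars, and I've handed the job in at about 26 s of the 48 s allowed. I pushed the knob with shut fingers only: out of the parked slot, across to the +y side, then back along the blue slot until it hit the end stop. The hand was then moved well clear.

- **Lever position:** the last pictures put the knob at unit (-39.7, 49.5) mm from the side camera and (-41.7, 44.4) mm from the top camera. The expected end point is about (-42, 46). The two views differ by 5 mm in y, within what calibration error and picking pixels by eye can explain. Along the slot, the end-stop force climbed to 16 N.
- **Threshold stop:** on that last push the 8 N force threshold never triggered, because I pushed in short steps and it resets each time. 16 N is well under the force limits.
- **Other slots and bystanders:** the lever stayed clear of the yellow, red and green slots in the pictures taken between pushes. Comparing before and after pictures showed no bystander moved. One small unexplained change near (202,95) in the side view is probably a shadow.

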